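# Put the coffee things away after washing up

### The arm

A 6-joint arm with a two-finger parallel gripper is mounted at the origin on the work surface. World frame = base frame: x ahead of the robot, y to its left, z up, the work surface at z = 0. Lengths are in mm, angles in rad, forces in N, time in s.
With the tool pointing down it reaches from about 350 to 875 mm from the base axis. Payload 4.2 kg.
Tool frame: the origin (TCP) lies at the very end of the fingers, on their centre line; the grasp point (between the pads) lies 19 mm behind it; z points along the fingers, y is the line along which they close (so a half turn about z gives the same grasp; the last joint's range is limited). The gripper opens to 85 mm and grips with 20 to 120 N. Pads are 22 mm wide; open, the fingers measure 114 mm over their backs; the gripper's body (76 mm by 85 mm) begins 54 mm behind the grasp point. The pads swing forward as they close: fully open they stand 13 mm farther back than shut.
Start: joints at [1.551, 0.385, 0.008, 0, -1.194, -0.259], TCP at [171.969, 600.854, 231.312] pointing down, gripper open.
Joint ranges: [-3.14, 3.14], [-1.21, 2.06], [-1.07, 1.41], [-3.16, 2.05], [-2.99, -0.16], [-3.1, 3.1]. Speed limits (rad/s): [2.79, 2.79, 3.14, 3.14, 3.14, 3.14].

### API

Orientations are given as a unit quaternion [x, y, z, w].
In Python, from bench import arm gives the robot as it stands.
- The arm moves only by the tool servo_tool, never from a script. Its argument "rows" is a list that holds one entry, the list of rows, each a list of 7 numbers: the finger opening in mm, from 0 to 85.4, then the shift along the tool's x, y, z in mm, then the turn, a rotation vector about the tool's x, y, z in rad. A call has 1 to 10 rows; each row is the pose to reach, as a shift and turn from the pose commanded when the call began, along the tool's axes at that moment; what a row does not reach only later rows make up. A row lasts 1/8 s, in which the tool goes at most 62.5 mm and 10.7 degrees, less where a joint would pass 70% of its speed; a pose out of reach is approached as far as the arm can. A call with a gripper value outside its range is refused whole. The fingers move at their own pace and stop on an object; the grip force is fixed at half the most. Time passes only in rows, so rows that repeat a pose let the fingers close. It gives the time, the measured TCP pose, the force, the opening and the grip force at its end, in the units of the state.
- arm.read_state(): the state, without advancing time (a new reading comes with each control period).
- arm.get_image(name): name is "scene" or "top" or "wrist"; returns the picture (420x560x3 uint8, red, green, blue); there is no depth.
- arm.camera_params(name): a dict with "intrinsics" (3x3 intrinsics, pixels), "R" (3x3) and "t" (3): a world point X has camera coordinates R X + t. Camera axes: x right, y down, z forward; pixel columns grow to the right and rows downward; lengths in mm; the calibration is good to about 2 mm. A picture is of the moment at which its call begins: read the wrist's pose just before it. camera_params takes no time and is no camera call; for the wrist camera it gives the pose at the moment of the call.
- arm.job_done(): hands the job in; it is judged then, once.
The state is a dict: "clock": time; "joints": joint angles; "joint_vel": joint speeds; "joint_efforts": joint torques, N m; "position": TCP position; "ee_rot": TCP orientation; "contact_force": force on the tool from outside, world axes, zero at the start; "wrist_torque": the same for the moment, N m; "gripper_width": finger opening in mm; "grasp_force": force on a finger pad.
Only numpy, scipy, OpenCV 4.12 (cv2) and the standard library are available. Lean on these libraries where they do the work, as an engineer would, in place of code of your own. Each camera call takes 0.05 s, during which the arm holds its last target. There are 200 camera calls.

### The job

Put the clean coffee things away where each belongs: the wide cup upright in the wide bay of the two bamboo racks, the tall narrow cup upright in the small one, the wooden lid seated flat on the empty grey ring with its plug in the hole, and the wooden paddle lying flat down in its cut-out in the tool tray. Set the cups down gently, without dropping or tipping them, and leave the jebena and the sugar pot standing where they are.

Things in the scene. Friction and masses are not known exactly. Their poses are not given: they have to be found in the camera images.
- cup_wide_c (a point): centre (on the axis, half-way up, 25 mm above its foot) of the wide white ceramic cup, loose: round, no handle, open at the top, 60 mm across the rim, 50 mm across the foot, 50 mm high, wall 4 mm, about 0.12 kg. It stands upright on the table at the start. z points up out of its mouth.
- cup_narrow_c (a point): centre (on the axis, half-way up, 33 mm above its foot) of the tall narrow white ceramic cup, loose: round, no handle, open at the top, 42 mm across the rim, 37 mm across the foot, 66 mm high, wall 3.5 mm, about 0.10 kg. It stands upright on the table at the start. z points up out of its mouth.
- lid_c (a point): centre (on the axis, half-way up, 23.5 mm above its lowest face) of the loose wooden lid: from the bottom up a plug 36 mm across and 10 mm high, a disc 76 mm across and 9 mm thick, and a knob 24 mm across and 28 mm high to grip it by; 47 mm high in all, about 0.08 kg. It stands level on its plug on the table at the start, knob up (z up).
- paddle_c (a point): centre (half-way along and half-way up, 11 mm above its flat underside) of the loose wooden roasting paddle, which lies flat on the table: 140 mm long along its x; the straight handle runs from x = -70 to +26 mm, 18 mm wide (y) and 22 mm high; the blade runs from x = +26 to +70 mm, 46 mm wide and 8 mm thick, underside level with the handle's. +x points to the blade, z up; it balances at about its centre; about 0.06 kg.
- rack_wide: the larger bamboo cup rack, fixed: a square bay, 80 mm by 80 mm inside, 92 mm outside, walls 22 mm high above the table and 6 mm thick, floor 4 mm thick. Origin at the centre of its underside, on the table; x and y along its sides.
- rack_narrow: the smaller bamboo cup rack, fixed: a square bay, 58 mm by 58 mm inside, 70 mm outside, walls 22 mm high above the table and 6 mm thick, floor 4 mm thick. Origin at the centre of its underside, on the table; x and y along its sides.
- ring: the empty grey hard silicone ring, fixed to the table: 80 mm outside, hole 56 mm, 14 mm high. The lid's disc rests on its top with the plug hanging in the hole. Origin at the centre of its underside, on the table.
- tray: the tool tray, fixed: a bamboo plate 176 mm long (x) by 84 mm wide (y), top 12 mm above the table, with one cut-out 8 mm deep (dark floor 4 mm above the table) in the paddle's shape: a channel from x = -79 to +17 mm, 36 mm wide, for the handle, opening into a wide part from x = +17 to +80 mm, 64 mm wide, for the blade. It takes the paddle only with the blade at its +x end. Origin on the underside, in the middle of the cut-out: the paddle's centre belongs above it. z up.
- jebena: the black clay coffee pot (jebena) on its own grey ring, loose, off to the right of the work: 128 mm across the belly, 225 mm high, spout and handle reaching 101 and 85 mm from the axis; 0.95 kg. Origin at the centre of its underside. To be left alone.
- sugar: the small blue ceramic sugar pot with a ball knob, loose, standing among the things: 44 mm across, 46 mm high, 0.15 kg. Origin at the centre of its underside. To be left alone. (Also on the table and fixed: a brass tin 38 mm across and 42 mm high, and a terracotta incense cup 40 mm across and 38 mm high, among the things; taller equipment only along the back and the sides.)
There are look-alikes about, which are no part of the job. Several things look just like the ring: the one meant starts farthest to the robot's left.

How it is judged:
By the outcome, as a careful person would: the job done as asked, in the order asked, and still so for the second after the job is handed in, with the robot touching nothing.
It also fails if it takes over 104 s, if anything falls off the work surface, if the arm or the gripper's body presses on something with over 40 N, if the wrist force passes 120 N, or if a joint passes its speed limit or range.

## Working session

There is one attempt and no reset: what is moved stays moved. The work goes in short steps, Python scripts to look and compute and a tool call to move; the robot and the scene stay as the last step left them, time stands still between calls to the robot, and variables do not carry over. Pictures are saved under pics/ and viewed, at most 14 in all, crops included, and the job is handed in when it is done.

Besides the shell and the picture viewer there is one more tool, called after "Call:" by a JSON object that holds its "method" and its "body", one argument or row to a line. servo_tool: Moves the arm, as the interface text tells. Its arguments: {"type":"object","properties":{"rows":{"type":"array"}},"required":["rows"]}

```bash
mkdir -p pics; ls; python3 - <<'E'
from bench import arm
import cv2
s=arm.read_state(); print({k:s[k] for k in('clock','position','ee_rot','gripper_width')})
for n in('top','scene'):
    im=arm.get_image(n); cv2.imwrite(f'pics/{n}0.png',im[:,:,::-1]); p=arm.camera_params(n); print(n,p)
E
```

```text
pics
{'clock': 0.0, 'position': array([171.82646143, 600.3167974 , 230.21405524]), 'ee_rot': array([ 9.90286104e-01, -1.39040379e-01, -9.13944694e-05,  1.09361378e-03]), 'gripper_width': 85.72374443175816}
top {'intrinsics': array([[397.42177589,   0.        , 284.30532474],
       [  0.        , 397.42177589, 208.66288354],
       [  0.        ,   0.        ,   1.        ]]), 'R': array([[-0.00857735, -0.99986392,  0.01409181],
       [-0.9981489 ,  0.00771241, -0.06032658],
       [ 0.06020969, -0.01458317, -0.99807922]]), 't': array([-138.1309375 ,  549.23909227, 1359.53025368])}
scene {'intrinsics': array([[433.41191528,   0.        , 278.67912673],
       [  0.        , 433.41191528, 203.69651172],
       [  0.        ,   0.        ,   1.        ]]), 'R': array([[-0.7328606 ,  0.68023918,  0.01378397],
       [ 0.51733433,  0.5702835 , -0.63807673],
       [-0.44190557, -0.46049037, -0.76984939]]), 't': array([ 486.8410183 , -205.48193574, 1325.01042796])}
```

View pics/top0.png

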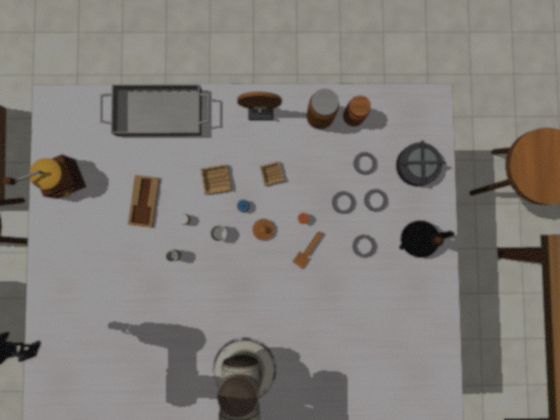

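View pics/scene0.png

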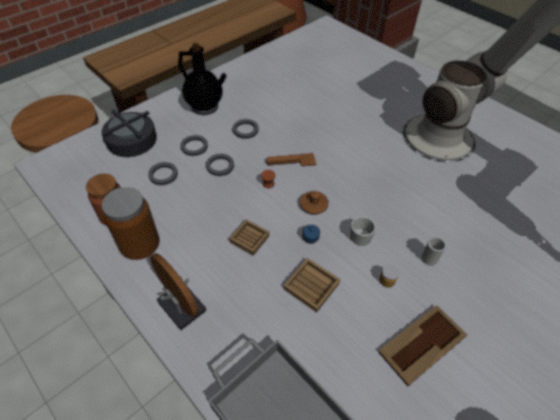

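The top view shows the wide cup at about (219,233), the narrow cup at (174,255), the brass tin at (187,218), the lid at (263,229), the sugar pot at (244,206), the terracotta cup at (304,217) and the paddle at (308,250) with its blade at (300,260). The racks are at (216,180) for the wide and (272,174) for the narrow, and the tray is at (144,201).

Four rings look alike: (343,203), (375,200), (365,163) and (364,245). Image left is the robot's left (+y), so (343,203) is the one meant.

The scene view agrees with this. I'll confirm it in an enlarged crop.

```bash
cat > h.py <<'E'
import numpy as np, cv2
from bench import arm
from scipy.spatial.transform import Rotation as Ro
def ray(p,u,v,z):
    d=p['R'].T@np.linalg.solve(p['intrinsics'],[u,v,1.]); c=-p['R'].T@p['t']
    return c+d*(z-c[2])/d[2]
def px(p,X):
    q=p['intrinsics']@(p['R']@np.asarray(X,float)+p['t']); return q[:2]/q[2]
E
python3 - <<'E'
from h import *
im=cv2.imread('pics/top0.png'); p=arm.camera_params('top')
c=cv2.resize(im[140:280,120:400],None,fx=2.85,fy=2.85,interpolation=cv2.INTER_CUBIC)
cv2.imwrite('pics/crop0.png',c)
for n,u,v,z in [('wide',219,233,25),('narrow',174,255,33),('lid',263,229,24),('paddle',308,250,11),('rackw',216,180,11),('rackn',272,174,11),('ringA',343,203,14),('ringB',375,200,14),('ringC',365,163,14),('ringD',364,245,14),('tray',144,201,10),('sugar',244,206,25),('terra',304,217,25),('tin',187,218,25)]:
    X=ray(p,u,v,z); print(n,X.round(),np.hypot(*X[:2]).round())
hsv=cv2.cvtColor(im,cv2.COLOR_BGR2HSV)
for u,v in [(219,233),(174,255),(259,229),(308,250),(204,180),(343,193),(144,180),(250,270)]: print((u,v),hsv[v,u])
E
```

```text
wide [466.  82.  25.] 473.0
narrow [393. 233.  33.] 457.0
lid [478. -69.  24.] 483.0
paddle [ 404. -224.   11.] 462.0
rackw [650.  95.  11.] 657.0
rackn [ 670. -101.   11.] 678.0
ringA [ 566. -347.   14.] 665.0
ringB [ 576. -459.   14.] 737.0
ringC [ 707. -427.   14.] 826.0
ringD [ 420. -418.   14.] 592.0
tray [579. 344.  10.] 673.0
sugar [558.  -4.  25.] 558.0
terra [ 518. -210.   25.] 559.0
tin [518. 192.  25.] 552.0
(219, 233) [ 26  18 111]
(174, 255) [ 19  19 110]
(259, 229) [ 13 162 121]
(308, 250) [ 13 161 127]
(204, 180) [ 17 104  86]
(343, 193) [120  10  80]
(144, 180) [  8 149  65]
(250, 270) [  0   9 146]
```

View pics/crop0.png

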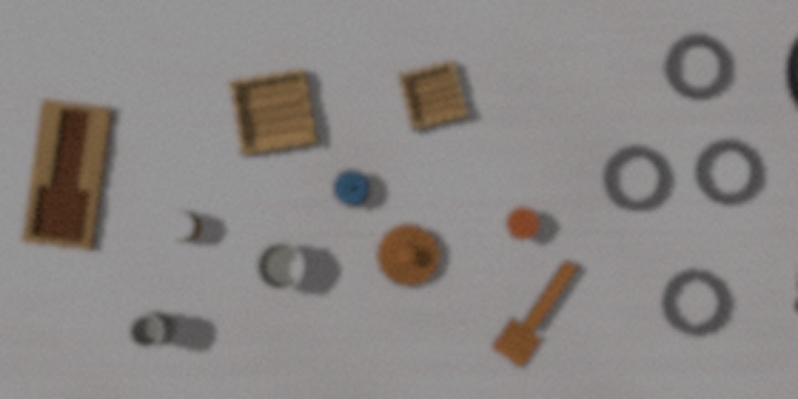

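The crop shows the leftmost ring at crop (638,178), which is full-frame (343.9,202.5). It has the largest y of the four rings, so it is the target. The tray's blade end is at crop (62,215), toward the robot.

Next I'll measure with masks.

```bash
python3 - <<'E'
from h import *
im=cv2.imread('pics/top0.png'); p=arm.camera_params('top'); hsv=cv2.cvtColor(im,cv2.COLOR_BGR2HSV)
def cs(mask,box):
    m=np.zeros(mask.shape,np.uint8); x0,y0,x1,y1=box; m[y0:y1,x0:x1]=mask[y0:y1,x0:x1]
    return max(cv2.findContours(m,cv2.RETR_EXTERNAL,cv2.CHAIN_APPROX_NONE)[0],key=cv2.contourArea)
sat=((hsv[...,1]>70)*255).astype(np.uint8)
for n,box,z in [('rackw',(195,155,240,200),22),('rackn',(255,155,295,192),22),('tray',(120,165,168,235),12),('lid',(245,210,282,248),17),('paddle',(288,225,330,275),10)]:
    c=cs(sat,box).astype(float)[:,0]
    P=np.array([ray(p,u,v,z)[:2] for u,v in c],np.float32)
    r=cv2.minAreaRect(P); b=cv2.boxPoints(r); e=b[1]-b[0]
    print(n,np.round(r[0],1),np.round(r[1],1),'edge ang',round(float(np.degrees(np.arctan2(e[1],e[0]))),1))
    if n=='paddle': print(P.mean(0), np.round(cv2.boxPoints(r)))
g=((hsv[...,2]<105)&(hsv[...,1]<60)).astype(np.uint8)*255
c=cs(g,(328,188,359,219))[:,0]; P=np.array([ray(p,u,v,12)[:2] for u,v in c],np.float32); print('ring',cv2.minEnclosingCircle(P),cv2.fitEllipse(P))
s=arm.read_state(); w=arm.camera_params('wrist'); R=Ro.from_quat(s['ee_rot']).as_matrix()
print('cam in tool',R.T@(-w['R'].T@w['t']-s['position']), 'R cam->tool',(R.T@w['R'].T).round(3),w['intrinsics'])
print(R.round(3))
E
```

```text
rackw [652.3  93.6] [91.3 90.6] edge ang -80.4
rackn [ 671.1 -100.1] [68.9 67.3] edge ang -75.3
tray [579.4 345.6] [ 83.5 170.5] edge ang -7.3
lid [478.4 -68.4] [69.1 69. ] edge ang -0.4
paddle [ 408.3 -227.9] [ 43.5 138.5] edge ang -37.6
[ 404.18906 -223.1237 ] [[ 340. -203.]
 [ 450. -287.]
 [ 476. -253.]
 [ 367. -168.]]
ring ((568.3876953125, -349.4376220703125), 41.28877258300781) ((568.9280395507812, -349.3715515136719), (75.14266204833984, 80.84066772460938), 170.30679321289062)
cam in tool [ 6.71806821e+01 -2.04397223e-02 -1.41789106e+02] R cam->tool [[ 0.001 -0.964 -0.265]
 [ 1.     0.001 -0.001]
 [ 0.001 -0.265  0.964]] [[342.47283333   0.         279.45596062]
 [  0.         342.47283333 213.89361526]
 [  0.           0.           1.        ]]
[[ 0.961 -0.275 -0.   ]
 [-0.275 -0.961 -0.002]
 [ 0.     0.002 -1.   ]]
```

The sizes match (91, 69, 83×171, ring radius 41), so I'll move above the wide cup.

Call:
{"method": "servo_tool", "body": {
  "rows": [
    [[85,425,418,80,0,0,0],[85,425,418,80,0,0,0],[85,425,418,80,0,0,0],[85,425,418,80,0,0,0],[85,425,418,80,0,0,0],[85,425,418,80,0,0,0],[85,425,418,80,0,0,0],[85,425,418,80,0,0,0],[85,425,418,80,0,0,0],[85,425,418,80,0,0,0]]
  ]
}}

```text
clock: 1.35
position: [465.9, 79.5, 150.7]
ee_rot: [0.99, -0.14, -0.001, 0.0]
contact_force: [0.1, 0.5, -0.1]
gripper_width: 85.1
grasp_force: 0.0
```

Call:
{"method": "servo_tool", "body": {
  "rows": [
    [[85,0,0,0,0,0,0],[85,0,0,0,0,0,0]]
  ]
}}

```text
clock: 1.6
position: [465.3, 82.1, 151.1]
ee_rot: [0.99, -0.139, -0.0, 0.0]
contact_force: [-0.2, 0.2, -0.3]
gripper_width: 85.2
grasp_force: 0.0
```

```bash
python3 - <<'E'
from h import *
s=arm.read_state(); print(s['clock'],s['position'],Ro.from_quat(s['ee_rot']).as_matrix().round(3),s['contact_force'],s['joints'].round(2) if hasattr(s['joints'],'round') else s['joints'])
np.save('w1.npy',arm.camera_params('wrist'),allow_pickle=True)
im=arm.get_image('wrist'); cv2.imwrite('pics/w1.png',im[:,:,::-1])
E
```

```text
1.6 [465.27432152  82.05546163 151.12397501] [[ 0.961 -0.276 -0.001]
 [-0.276 -0.961 -0.   ]
 [-0.     0.    -1.   ]] [-0.22544604  0.22135763 -0.31851731] [ 0.52  0.21 -0.47 -0.   -0.89  0.77]
```

View pics/w1.png

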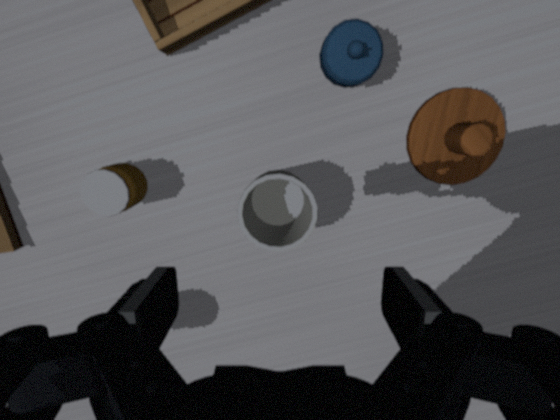

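The wrist view shows the wide cup's rim as a circle centred near (279,211): left 240, right 317, top 173, bottom 250. The tin, sugar pot and lid are at (112,190), (352,53) and (457,136).

```bash
python3 - <<'E'
from h import *
p=np.load('w1.npy',allow_pickle=True).item()
P=[ray(p,u,v,50) for u,v in [(240,211),(317,211),(279,173),(279,250)]]
print(np.round(P,1),np.mean(P,0), np.linalg.norm(P[0]-P[1]),np.linalg.norm(P[2]-P[3]))
s=arm.read_state();R=Ro.from_quat(s['ee_rot']).as_matrix(); print(R.T@(np.mean(P,0)-s['position']))
print('lid knob',ray(p,478,139,47),'lid disc',ray(p,456,136,17))
E
```

```text
[[475.8 109.3  50. ]
 [460.3  55.   50. ]
 [494.9  74.1  50. ]
 [438.6  90.2  50. ]] [467.40471768  82.14622727  50.        ] 56.49988743564199 58.56444922861905
[  2.22062871  -0.24410138 101.33532499]
lid knob [479.0952232  -66.71223883  47.        ] lid disc [479.95880957 -66.28265512  17.        ]
```

Call:
{"method": "servo_tool", "body": {
  "rows": [
    [[85,2,0,50,0,0,0],[85,2,0,100,0,0,0],[85,2,0,128,0,0,0],[85,2,0,136,0,0,0],[70,2,0,136,0,0,0],[62,2,0,136,0,0,0],[45,2,0,136,0,0,0],[45,2,0,136,0,0,0],[45,2,0,136,0,0,0],[45,2,0,136,0,0,0]]
  ]
}}

```text
clock: 2.9
position: [468.6, 82.4, 17.4]
ee_rot: [0.99, -0.139, 0.002, -0.001]
contact_force: [-3.2, 2.0, 5.9]
gripper_width: 58.2
grasp_force: 62.5
```

Call:
{"method": "servo_tool", "body": {
  "rows": [
    [[45,0,0,-6,0,0,0],[45,0,0,-20,0,0,0],[45,0,0,-40,0,0,0],[45,10,-4,-55,0,0,0],[45,35,-12,-60,0,0,0],[45,65,-23,-60,0,0,0],[45,95,-34,-60,0,0,0],[45,125,-44,-60,0,0,0],[45,152,-54,-60,0,0,0],[45,168,-60,-60,0,0,0]]
  ]
}}

```text
clock: 4.15
position: [646.7, 92.8, 76.1]
ee_rot: [0.99, -0.139, 0.0, -0.0]
contact_force: [-1.1, -0.5, -1.6]
gripper_width: 57.9
grasp_force: 64.3
```

Call:
{"method": "servo_tool", "body": {
  "rows": [
    [[45,6,-2,0,0,0,0],[45,6,-2,0,0,0,0],[45,6,-2,0,0,0,0]]
  ]
}}

```text
clock: 4.53
position: [651.0, 93.1, 75.6]
ee_rot: [0.99, -0.139, -0.0, 0.0]
contact_force: [-0.9, -0.1, -1.5]
gripper_width: 57.9
grasp_force: 64.3
```

```bash
python3 - <<'E'
from h import *
s=arm.read_state(); print(s['position'],s['contact_force'],s['grasp_force'])
np.save('w2.npy',arm.camera_params('wrist'),allow_pickle=True)
im=arm.get_image('wrist'); cv2.imwrite('pics/w2.png',im[:,:,::-1])
E
```

```text
[650.9633414   93.09003713  75.55667921] [-0.93468185 -0.14604878 -1.45210376] 64.29508378263563
```

View pics/w2.png

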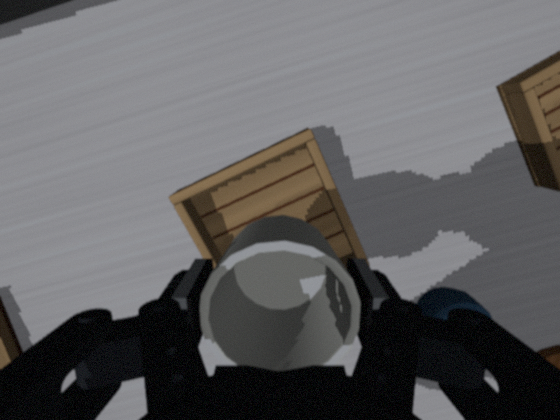

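The wrist view shows the cup held upright above the wide rack. The rack's far corners are at (171,197) and (311,130).

```bash
python3 - <<'E'
from h import *
p=np.load('w2.npy',allow_pickle=True).item()
a,b=ray(p,171,197,22),ray(p,311,130,22); e=(b-a)/np.linalg.norm(b-a); n=np.array([e[1],-e[0],0]); n*=np.sign(-n[0])
print(a,b,np.linalg.norm(b-a),(a+b)/2+46*n)
q=[ray(p,u,v,22) for u,v in((499,87),(540,186))];print('narrow corners',q,np.linalg.norm(q[0]-q[1]))
E
```

```text
[691.20472911 147.56415886  22.        ] [705.56266225  59.47079074  22.        ] 89.2557659291666 [652.98276397  96.11778563  22.        ]
narrow corners [array([699.57956199, -43.1227195 ,  22.        ]), array([638.76179921, -59.9213542 ,  22.        ])] 63.09512181990442
```

Call:
{"method": "servo_tool", "body": {
  "rows": [
    [[45,2,-3,10,0,0,0],[45,2,-3,25,0,0,0],[45,2,-3,38,0,0,0],[45,2,-3,46,0,0,0],[45,2,-3,50,0,0,0],[45,2,-3,51,0,0,0],[45,2,-3,51,0,0,0]]
  ]
}}

```text
clock: 5.45
position: [654.8, 95.6, 24.7]
ee_rot: [0.99, -0.139, 0.0, -0.0]
contact_force: [0.3, -0.9, -1.5]
gripper_width: 57.7
grasp_force: 64.3
```

Call:
{"method": "servo_tool", "body": {
  "rows": [
    [[45,0,0,1,0,0,0],[45,0,0,2,0,0,0],[45,0,0,3,0,0,0],[45,0,0,3,0,0,0]]
  ]
}}

```text
clock: 5.95
position: [654.6, 95.6, 21.6]
ee_rot: [0.99, -0.139, 0.0, -0.0]
contact_force: [-1.3, 0.4, 0.0]
gripper_width: 57.9
grasp_force: 64.4
```

Call:
{"method": "servo_tool", "body": {
  "rows": [
    [[45,0,0,1,0,0,0],[45,0,0,1,0,0,0],[60,0,0,1,0,0,0],[66,0,0,1,0,0,0],[76,0,0,1,0,0,0],[76,0,0,1,0,0,0]]
  ]
}}

```text
clock: 6.7
position: [654.5, 95.5, 20.1]
ee_rot: [0.99, -0.139, -0.0, 0.0]
contact_force: [-0.5, -0.1, 0.8]
gripper_width: 76.1
grasp_force: 0.0
```

Call:
{"method": "servo_tool", "body": {
  "rows": [
    [[80,0,0,-30,0,0,0],[85,0,0,-90,0,0,0],[85,-289,-60,-145,0,0,0],[85,-289,-60,-145,0,0,0],[85,-289,-60,-145,0,0,0],[85,-289,-60,-145,0,0,0],[85,-289,-60,-145,0,0,0],[85,-289,-60,-145,0,0,0],[85,-289,-60,-145,0,0,0],[85,-289,-60,-145,0,0,0]]
  ]
}}

```text
clock: 7.95
position: [393.9, 232.3, 164.9]
ee_rot: [0.99, -0.14, -0.0, 0.0]
contact_force: [-0.5, 0.0, 0.0]
gripper_width: 85.4
grasp_force: 0.0
```

```bash
python3 - <<'E'
from h import *
s=arm.read_state(); print(s['clock'],s['position'],s['ee_rot'],s['joint_vel'])
np.save('w3.npy',arm.camera_params('wrist'),allow_pickle=True)
im=arm.get_image('wrist'); cv2.imwrite('pics/w3.png',im[:,:,::-1])
t=arm.get_image('top'); cv2.imwrite('pics/t3.png',t[:,:,::-1])
c=cv2.resize(t[150:260,160:300,::-1],(420,330),interpolation=cv2.INTER_CUBIC)
o=np.zeros((420,800,3),np.uint8); o[:,:440]=im[:,60:500,::-1]; o[:285,440:]=cv2.resize(c,(360,285)); cv2.imwrite('pics/c3.png',o)
E
```

```text
7.95 [393.91265586 232.27937964 164.92580501] [ 9.90187781e-01 -1.39742706e-01 -1.59716600e-04  3.29625734e-04] [-0.00653948  0.0047317   0.00096286 -0.00233596 -0.00059067 -0.00047465]
```

View pics/c3.png

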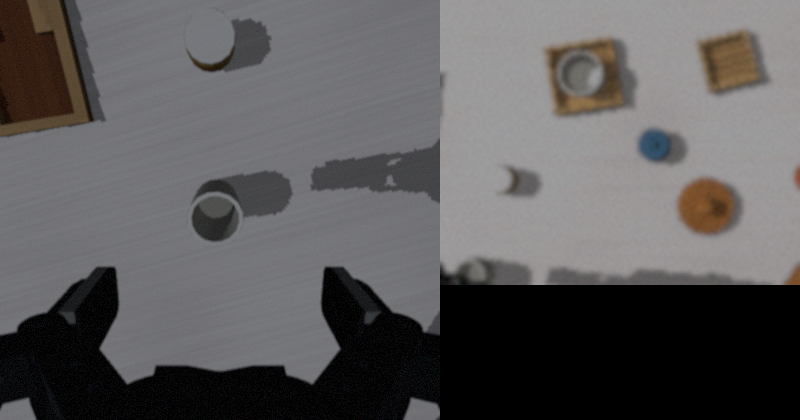

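The wide cup stands upright in its bay. The narrow cup's rim is centred near wrist pixel (276,216): u 249–303, v 190–243.

```bash
python3 - <<'E'
from h import *
p=np.load('w3.npy',allow_pickle=True).item()
P=[ray(p,u,v,66) for u,v in [(249,216),(303,216),(276,190),(276,243)]]
s=arm.read_state();R=Ro.from_quat(s['ee_rot']).as_matrix(); m=np.mean(P,0)
print(m, np.linalg.norm(P[0]-P[1]),np.linalg.norm(P[2]-P[3]),R.T@(m-s['position']))
E
```

```text
[393.7661439 235.0981192  66.       ] 39.42259628149228 40.245225243273765 [-0.89892891 -2.87499265 98.81908435]
```

Call:
{"method": "servo_tool", "body": {
  "rows": [
    [[85,-1,-3,50,0,0,0],[85,-1,-3,100,0,0,0],[75,-1,-3,130,0,0,0],[65,-1,-3,140,0,0,0],[55,-1,-3,140,0,0,0],[46,-1,-3,140,0,0,0],[30,-1,-3,140,0,0,0],[30,-1,-3,140,0,0,0],[30,-1,-3,140,0,0,0],[30,-1,-3,140,0,0,0]]
  ]
}}

```text
clock: 9.3
position: [393.8, 236.4, 26.8]
ee_rot: [0.99, -0.139, 0.001, -0.001]
contact_force: [0.8, -1.8, 5.3]
gripper_width: 40.7
grasp_force: 60.1
```

Call:
{"method": "servo_tool", "body": {
  "rows": [
    [[30,0,0,-6,0,0,0],[30,0,0,-20,0,0,0],[30,0,0,-40,0,0,0],[30,0,0,-60,0,0,0],[30,18,12,-72,0,0,0],[30,47,32,-75,0,0,0],[30,83,57,-75,0,0,0],[30,119,81,-75,0,0,0],[30,155,106,-75,0,0,0],[30,190,131,-75,0,0,0]]
  ]
}}

```text
clock: 10.55
position: [540.4, 56.7, 100.7]
ee_rot: [0.99, -0.139, 0.0, -0.0]
contact_force: [0.5, 0.6, -0.7]
gripper_width: 40.7
grasp_force: 60.5
```

Call:
{"method": "servo_tool", "body": {
  "rows": [
    [[30,36,25,0,0,0,0],[30,72,49,0,0,0,0],[30,108,74,0,0,0,0],[30,137,94,0,0,0,0],[30,158,109,0,0,0,0],[30,167,115,0,0,0,0],[30,169,116,0,0,0,0],[30,169,116,0,0,0,0],[30,169,116,0,0,0,0]]
  ]
}}

```text
clock: 11.68
position: [669.9, -99.4, 100.6]
ee_rot: [0.99, -0.138, -0.0, -0.0]
contact_force: [-0.3, 0.8, -1.1]
gripper_width: 40.6
grasp_force: 60.5
```

```bash
python3 - <<'E'
from h import *
s=arm.read_state(); print(s['clock'],s['position'],s['ee_rot'],s['contact_force'])
np.save('w4.npy',arm.camera_params('wrist'),allow_pickle=True)
im=arm.get_image('wrist'); cv2.imwrite('pics/w4.png',im[:,:,::-1])
E
```

```text
11.675 [669.85119335 -99.44645982 100.5647891 ] [ 9.90373461e-01 -1.38421089e-01 -6.38294989e-05 -7.74745546e-05] [-0.29489179  0.76512782 -1.09993416]
```

View pics/w4.png

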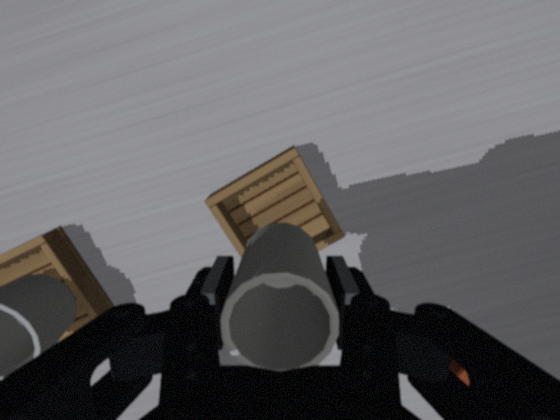

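The narrow cup is held upright, and the narrow rack's corners are at (207,200), (296,148) and (343,235).

```bash
python3 - <<'E'
from h import *
p=np.load('w4.npy',allow_pickle=True).item()
a,b,c=[ray(p,u,v,22) for u,v in((207,200),(296,148),(343,235))]
print(a,b,c,np.linalg.norm(a-b),np.linalg.norm(b-c),(a+c)/2)
E
```

```text
[698.54622972 -57.71895837  22.        ] [ 715.114395   -123.04019505   22.        ] [ 650.26732401 -138.52230054   22.        ] 67.389673256484 66.669619811398 [674.40677686 -98.12062946  22.        ]
```

Call:
{"method": "servo_tool", "body": {
  "rows": [
    [[30,2,-2,10,0,0,0],[30,2,-2,28,0,0,0],[30,2,-2,46,0,0,0],[30,2,-2,58,0,0,0],[30,2,-2,64,0,0,0],[30,2,-2,66,0,0,0],[30,2,-2,67,0,0,0],[30,2,-2,67,0,0,0]]
  ]
}}

```text
clock: 12.72
position: [673.1, -99.0, 33.9]
ee_rot: [0.99, -0.139, 0.001, -0.0]
contact_force: [-0.5, -0.1, -1.0]
gripper_width: 40.7
grasp_force: 60.5
```

Call:
{"method": "servo_tool", "body": {
  "rows": [
    [[30,0,0,1,0,0,0],[30,0,0,2,0,0,0],[30,0,0,3,0,0,0],[30,0,0,3,0,0,0]]
  ]
}}

```text
clock: 13.22
position: [672.9, -99.0, 30.9]
ee_rot: [0.99, -0.139, 0.0, 0.0]
contact_force: [-0.6, -0.0, 2.8]
gripper_width: 40.6
grasp_force: 60.7
```

Call:
{"method": "servo_tool", "body": {
  "rows": [
    [[46,0,0,0,0,0,0],[58,0,0,0,0,0,0],[60,0,0,0,0,0,0],[62,0,0,-30,0,0,0],[66,0,0,-80,0,0,0],[66,-100,11,-119,0,0,0],[66,-197,22,-119,0,0,0],[66,-197,22,-119,0,0,0],[66,-197,22,-119,0,0,0],[66,-197,22,-119,0,0,0]]
  ]
}}

```text
clock: 14.48
position: [477.5, -65.8, 150.2]
ee_rot: [0.99, -0.139, 0.001, -0.0]
contact_force: [-0.0, -0.8, -0.7]
gripper_width: 65.7
grasp_force: 0.0
```

```bash
python3 - <<'E'
from h import *
s=arm.read_state(); print(s['clock'],s['position'],s['ee_rot'])
np.save('w5.npy',arm.camera_params('wrist'),allow_pickle=True)
im=arm.get_image('wrist'); cv2.imwrite('pics/w5.png',im[:,:,::-1])
t=arm.get_image('scene')
o=np.zeros((420,800,3),np.uint8); o[:,:440]=im[:,60:500,::-1]; o[:270,440:]=cv2.resize(t[200:335,200:380,::-1],(360,270),interpolation=cv2.INTER_CUBIC); cv2.imwrite('pics/c5.png',o)
E
```

```text
14.475 [477.50629969 -65.76285377 150.21918628] [ 9.90361474e-01 -1.38502286e-01  1.10602787e-03 -2.10465122e-04]
```

View pics/c5.png

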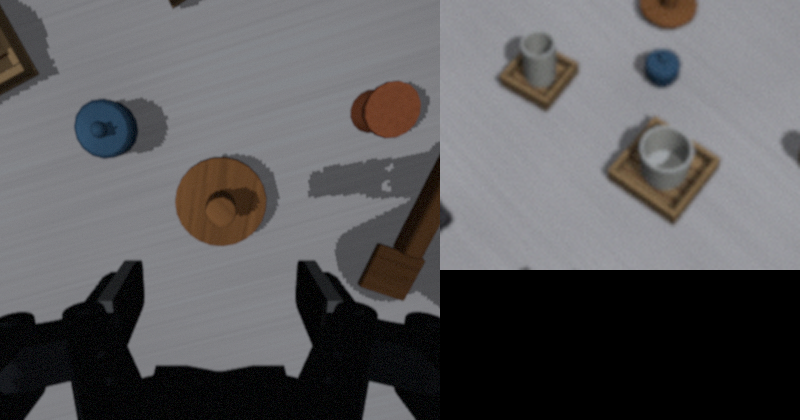

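Both cups stand upright in their bays. The lid's disc is centred at wrist (281,201), with u 235–327 and v 156–246, and its knob top is at (281,210).

```bash
python3 - <<'E'
from h import *
p=np.load('w5.npy',allow_pickle=True).item()
P=[ray(p,u,v,18) for u,v in [(235,201),(327,201),(281,156),(281,246)]]; k=ray(p,281,210,47); m=np.mean(P,0)
s=arm.read_state();R=Ro.from_quat(s['ee_rot']).as_matrix()
print(m,np.linalg.norm(P[0]-P[1]),np.linalg.norm(P[2]-P[3]),k,R.T@(m-s['position']),R.T@(k-s['position']))
E
```

```text
[479.70417169 -67.35470723  18.        ] 75.54439408450045 75.91056342067385 [480.28107251 -67.44118194  47.        ] [  0.84868053   1.33505629 131.61177764] [  1.47687749   1.24785393 102.61284565]
```

Call:
{"method": "servo_tool", "body": {
  "rows": [
    [[66,1,1,50,0,0,0],[60,1,1,100,0,0,0],[50,1,1,120,0,0,0],[45,1,1,126,0,0,0],[35,1,1,126,0,0,0],[28,1,1,126,0,0,0],[14,1,1,126,0,0,0],[14,1,1,126,0,0,0],[14,1,1,126,0,0,0],[14,1,1,126,0,0,0]]
  ]
}}

```text
clock: 15.82
position: [479.1, -66.9, 24.4]
ee_rot: [0.99, -0.139, 0.001, -0.0]
contact_force: [0.2, 0.6, 5.3]
gripper_width: 22.0
grasp_force: 59.0
```

Call:
{"method": "servo_tool", "body": {
  "rows": [
    [[14,0,0,-6,0,0,0],[14,0,0,-25,0,0,0],[14,0,0,-50,0,0,0],[14,0,0,-70,0,0,0],[14,10,24,-75,0,0,0],[14,26,62,-75,0,0,0],[14,43,104,-75,0,0,0],[14,60,146,-75,0,0,0],[14,76,185,-75,0,0,0],[14,90,220,-75,0,0,0]]
  ]
}}

```text
clock: 17.08
position: [503.2, -304.7, 97.9]
ee_rot: [0.99, -0.139, -0.001, -0.0]
contact_force: [0.3, 0.6, -0.9]
gripper_width: 22.2
grasp_force: 58.9
```

Call:
{"method": "servo_tool", "body": {
  "rows": [
    [[14,8,20,0,0,0,0],[14,11,26,0,0,0,0],[14,11,26,0,0,0,0],[14,11,26,0,0,0,0]]
  ]
}}

```text
clock: 17.58
position: [507.3, -330.3, 98.4]
ee_rot: [0.99, -0.138, -0.0, -0.0]
contact_force: [0.2, -0.4, -1.3]
gripper_width: 22.1
grasp_force: 58.9
```

```bash
python3 - <<'E'
from h import *
s=arm.read_state(); print(s['clock'],s['position'],s['ee_rot'],s['gripper_width'],s['contact_force'])
np.save('w6.npy',arm.camera_params('wrist'),allow_pickle=True)
im=arm.get_image('wrist'); cv2.imwrite('pics/w6.png',im[:,:,::-1])
E
```

```text
17.575 [ 507.27270502 -330.30867773   98.36406235] [ 9.90383862e-01 -1.38346432e-01 -2.11063405e-04 -1.62840362e-04] 22.073709460286366 [ 0.21644531 -0.40974917 -1.31115924]
```

View pics/w6.png

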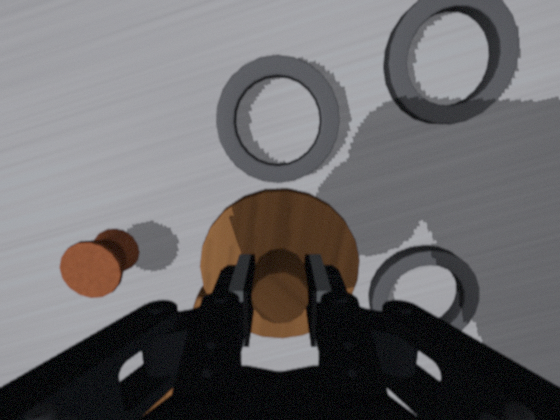

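The wrist view shows the target ring at (279,118), u 217–340 and v 55–182. The lid is level in the grip at about (280,262).

```bash
python3 - <<'E'
from h import *
p=np.load('w6.npy',allow_pickle=True).item()
P=[ray(p,u,v,14) for u,v in [(217,118),(340,118),(279,55),(279,182)]]; m=np.mean(P,0)
s=arm.read_state();R=Ro.from_quat(s['ee_rot']).as_matrix()
print(m,np.linalg.norm(P[0]-P[1]),np.linalg.norm(P[2]-P[3]),R.T@(m-s['position']))
E
```

```text
[ 572.12299833 -348.06050662   14.        ] 78.20056229105313 77.98654052448944 [67.13183259 -0.68951612 84.44776831]
```

Call:
{"method": "servo_tool", "body": {
  "rows": [
    [[14,15,0,0,0,0,0],[14,35,0,0,0,0,0],[14,53,0,6,0,0,0],[14,63,0,20,0,0,0],[14,65,0,40,0,0,0],[14,65,0,54,0,0,0],[14,65,0,62,0,0,0],[14,65,0,66,0,0,0],[14,65,0,66,0,0,0]]
  ]
}}

```text
clock: 18.75
position: [569.8, -349.4, 32.4]
ee_rot: [0.99, -0.139, 0.0, 0.0]
contact_force: [1.0, -0.2, -1.2]
gripper_width: 22.5
grasp_force: 58.9
```

Call:
{"method": "servo_tool", "body": {
  "rows": [
    [[14,0,0,1,0,0,0],[14,0,0,2,0,0,0],[14,0,0,3,0,0,0],[14,0,0,3,0,0,0]]
  ]
}}

```text
clock: 19.25
position: [569.8, -349.3, 29.3]
ee_rot: [0.99, -0.139, -0.0, -0.0]
contact_force: [0.3, -0.1, -1.2]
gripper_width: 22.1
grasp_force: 58.9
```

Call:
{"method": "servo_tool", "body": {
  "rows": [
    [[14,0,0,1,0,0,0],[14,0,0,1.5,0,0,0],[14,0,0,1.5,0,0,0]]
  ]
}}

```text
clock: 19.62
position: [569.9, -349.4, 28.5]
ee_rot: [0.99, -0.139, 0.0, 0.0]
contact_force: [-1.6, 2.0, 5.1]
gripper_width: 22.2
grasp_force: 59.5
```

Call:
{"method": "servo_tool", "body": {
  "rows": [
    [[28,0,0,0,0,0,0],[44,0,0,0,0,0,0],[48,0,0,0,0,0,0],[50,0,0,-25,0,0,0],[55,0,0,-75,0,0,0],[60,-100,-38,-122,0,0,0.19],[60,-189,-72,-122,0,0,0.38],[60,-189,-72,-122,0,0,0.38],[60,-189,-72,-122,0,0,0.38],[60,-189,-72,-122,0,0,0.38]]
  ]
}}

```text
clock: 20.88
position: [407.2, -227.5, 150.7]
ee_rot: [0.946, -0.323, 0.001, -0.0]
contact_force: [0.3, -0.3, -0.1]
gripper_width: 59.8
grasp_force: 0.0
```

```bash
python3 - <<'E'
from h import *
s=arm.read_state(); print(s['clock'],s['position'],Ro.from_quat(s['ee_rot']).as_matrix().round(3),s['joints'])
np.save('w7.npy',arm.camera_params('wrist'),allow_pickle=True)
im=arm.get_image('wrist'); cv2.imwrite('pics/w7.png',im[:,:,::-1])
t=arm.get_image('scene')
o=np.zeros((420,800,3),np.uint8); o[:,:440]=im[:,60:500,::-1]; o[:270,440:]=cv2.resize(t[100:235,140:320,::-1],(360,270),interpolation=cv2.INTER_CUBIC); cv2.imwrite('pics/c7.png',o)
E
```

```text
20.875 [ 407.19579907 -227.51407079  150.68934611] [[ 0.791 -0.611  0.002]
 [-0.611 -0.791 -0.   ]
 [ 0.001 -0.001 -1.   ]] [-1.59873471e-01  1.96910175e-01 -4.86033962e-01 -4.40449190e-05
 -8.86135202e-01  1.07304270e+00]
```

View pics/c7.png

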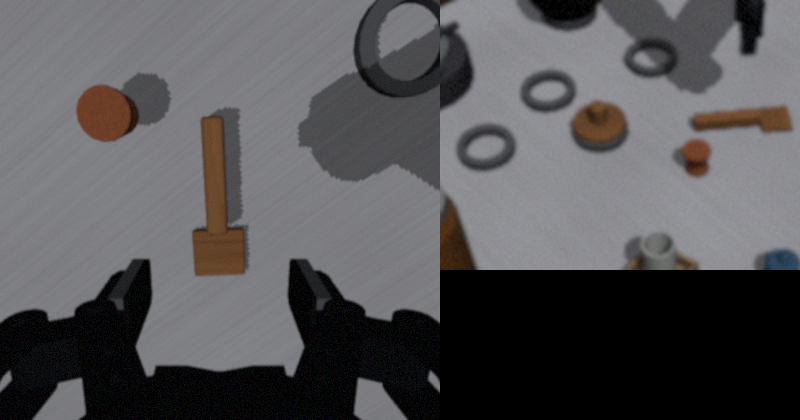

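The lid is seated level on the target ring. The paddle's handle end is at wrist (273,118) and its blade end at (280,275).

```bash
python3 - <<'E'
from h import *
p=np.load('w7.npy',allow_pickle=True).item()
s=arm.read_state();R=Ro.from_quat(s['ee_rot']).as_matrix(); T=lambda X:R.T@(X-s['position'])
P={n:T(ray(p,*a)) for n,a in dict(hend=(273,118,22),bend=(279.5,275,8),bl=(253,253,8),br=(305,252,8),hm=(277,231,22)).items()}
for k in P: print(k,P[k].round(1))
c=(P['hend']+P['bend'])/2; d=P['hend']-P['bend']; print(c,np.hypot(*d[:2]),np.degrees(np.arctan2(d[1],d[0])))
h=P['hend']-P['hm']; print(np.degrees(np.arctan2(h[1],h[0])))
E
```

```text
hend [ 66.5  -5.  128.3]
bend [-7.030e+01  1.000e-01  1.421e+02]
bl [-49.  -23.5 142.1]
br [-48.   22.8 142.1]
hm [-23.8  -2.  128.1]
[ -1.86177639  -2.42652315 135.17559183] 136.91903370442242 -2.147978334071144
-1.9027532710220498
```

Call:
{"method": "servo_tool", "body": {
  "rows": [
    [[60,-2,-2,50,0,0,-0.037],[55,-2,-2,100,0,0,-0.037],[45,-2,-2,128,0,0,-0.037],[40,-2,-2,138,0,0,-0.037],[30,-2,-2,138,0,0,-0.037],[22,-2,-2,138,0,0,-0.037],[8,-2,-2,138,0,0,-0.037],[8,-2,-2,138,0,0,-0.037],[8,-2,-2,138,0,0,-0.037],[8,-2,-2,138,0,0,-0.037]]
  ]
}}

```text
clock: 22.22
position: [408.8, -225.5, 13.1]
ee_rot: [0.952, -0.306, 0.002, -0.0]
contact_force: [-0.6, 0.0, 5.1]
gripper_width: 16.1
grasp_force: 60.6
```

```bash
python3 - <<'E'
from h import *
s=arm.read_state();R=Ro.from_quat(s['ee_rot']).as_matrix();print(s['position'],R.round(3))
yaw=np.degrees(np.arctan2(R[1,0],R[0,0])); print(yaw)
print(R.T@(np.array([579.4,345.6,100])-s['position']))
E
```

```text
[ 408.75356279 -225.53927337   13.13707472] [[ 0.813 -0.582  0.003]
 [-0.582 -0.813 -0.001]
 [ 0.003 -0.001 -1.   ]]
-35.58463369929379
[-193.31427772 -563.87731242  -86.81826119]
```

Call:
{"method": "servo_tool", "body": {
  "rows": [
    [[8,0,0,-6,0,0,0],[8,0,0,-25,0,0,0],[8,0,0,-55,0,0,0],[8,0,0,-80,0,0,0],[8,-6,-17,-90,0,0,0],[8,-15,-45,-92,0,0,0],[8,-29,-85,-92,0,0,0],[8,-43,-124,-92,0,0,0],[8,-56,-164,-92,0,0,0],[8,-70,-203,-92,0,0,0]]
  ]
}}

```text
clock: 23.48
position: [468.9, -18.2, 104.1]
ee_rot: [0.952, -0.306, 0.0, -0.0]
contact_force: [0.2, -0.2, -0.9]
gripper_width: 15.8
grasp_force: 59.7
```

Call:
{"method": "servo_tool", "body": {
  "rows": [
    [[8,-14,-42,0,0,0,-0.03],[8,-29,-85,0,0,0,-0.09],[8,-43,-127,0,0,0,-0.15],[8,-58,-170,0,0,0,-0.21],[8,-72,-213,0,0,0,-0.27],[8,-87,-256,0,0,0,-0.33],[8,-101,-296,0,0,0,-0.39],[8,-113,-332,0,0,0,-0.44],[8,-120,-353,0,0,0,-0.48],[8,-123,-361,0,0,0,-0.494]]
  ]
}}

```text
clock: 24.72
position: [578.9, 346.5, 103.4]
ee_rot: [0.998, -0.063, -0.0, 0.0]
contact_force: [0.8, 0.7, -0.6]
gripper_width: 15.8
grasp_force: 59.7
```

Call:
{"method": "servo_tool", "body": {
  "rows": [
    [[8,0,0,0,0,0,0],[8,0,0,0,0,0,0]]
  ]
}}

```text
clock: 24.98
position: [578.9, 344.5, 103.9]
ee_rot: [0.998, -0.064, -0.0, 0.0]
contact_force: [-0.9, -0.3, -1.2]
gripper_width: 15.8
grasp_force: 59.7
```

```bash
python3 - <<'E'
from h import *
s=arm.read_state(); R=Ro.from_quat(s['ee_rot']).as_matrix();print(s['clock'],s['position'],R.round(3),s['gripper_width'],np.degrees(np.arctan2(R[1,0],R[0,0])))
np.save('w8.npy',arm.camera_params('wrist'),allow_pickle=True)
im=arm.get_image('wrist'); cv2.imwrite('pics/w8.png',im[:,:,::-1])
E
```

```text
24.975 [578.89670717 344.51023403 103.88856855] [[ 0.992 -0.129 -0.001]
 [-0.129 -0.992 -0.   ]
 [-0.001  0.    -1.   ]] 15.817685796598937 -7.3877202891270795
```

View pics/w8.png

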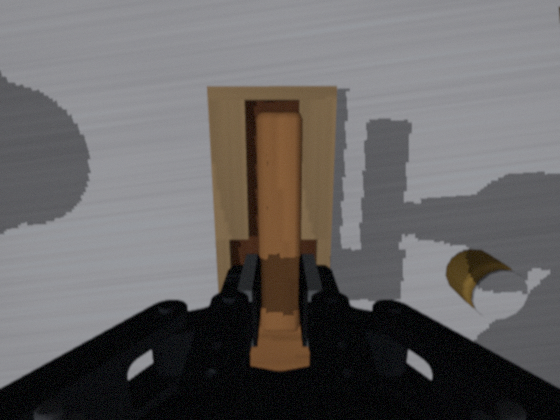

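The wrist view shows the paddle aligned over the tray. The tray's far corners are at (208,86) and (336,87), and the handle end is at (279,112), u 257–301.

```bash
python3 - <<'E'
from h import *
p=np.load('w8.npy',allow_pickle=True).item()
s=arm.read_state();R=Ro.from_quat(s['ee_rot']).as_matrix(); T=lambda X:R.T@(X-s['position'])
for n,a in dict(c1=(208,86,12),c2=(336,87,12),l=(217,290,12),r=(332,260,12),sl=(246.5,100,12),sr=(299.5,100,12),stepl=(231,240,12),stepr=(318,240,12),he=(279,112,113),hl=(257,180,113),hr=(301,180,113),hm=(280,255,113)).items(): print(n,T(ray(p,*a)).round(1))
E
```

```text
c1 [ 88.  -46.   91.9]
c2 [87.5 36.1 92. ]
l [-56.6 -47.2  92. ]
r [-32.1  38.5  92. ]
sl [ 79.5 -21.6  91.9]
sr [79.5 12.8 92. ]
stepl [-16.6 -35.1  92. ]
stepr [-16.6  27.7  92. ]
he [69.9 -0.3 -9. ]
hl [44.4 -8.9 -9. ]
hr [44.4  8.3 -9. ]
hm [13.   0.2 -9. ]
```

Call:
{"method": "servo_tool", "body": {
  "rows": [
    [[8,0,-4,10,0,0,0],[8,0,-4,30,0,0,0],[8,0,-4,52,0,0,0],[8,0,-4,68,0,0,0],[8,0,-4,78,0,0,0],[8,0,-4,82,0,0,0],[8,0,-4,83,0,0,0],[8,0,-4,83,0,0,0]]
  ]
}}

```text
clock: 26.02
position: [580.1, 349.9, 21.5]
ee_rot: [0.998, -0.064, 0.0, -0.0]
contact_force: [0.3, -0.7, -0.8]
gripper_width: 16.2
grasp_force: 59.7
```

Call:
{"method": "servo_tool", "body": {
  "rows": [
    [[8,0,0,1,0,0,0],[8,0,0,2,0,0,0],[8,0,0,3,0,0,0],[8,0,0,3,0,0,0]]
  ]
}}

```text
clock: 26.52
position: [579.7, 349.5, 17.7]
ee_rot: [0.998, -0.064, -0.0, 0.0]
contact_force: [-0.3, -0.9, -0.1]
gripper_width: 15.8
grasp_force: 59.7
```

Call:
{"method": "servo_tool", "body": {
  "rows": [
    [[8,0,0,1,0,0,0],[8,0,0,1,0,0,0],[8,0,0,1,0,0,0]]
  ]
}}

```text
clock: 26.9
position: [579.8, 349.6, 17.2]
ee_rot: [0.998, -0.064, 0.0, -0.0]
contact_force: [-1.0, -0.3, 3.3]
gripper_width: 15.9
grasp_force: 60.1
```

Call:
{"method": "servo_tool", "body": {
  "rows": [
    [[20,0,0,0,0,0,0],[30,0,0,0,0,0,0],[36,0,0,0,0,0,0],[36,0,0,-15,0,0,0],[45,0,0,-50,0,0,0],[60,-10,0,-100,0,0,0],[60,-10,0,-130,0,0,0],[60,-10,0,-130,0,0,0]]
  ]
}}

```text
clock: 27.9
position: [571.4, 352.2, 151.8]
ee_rot: [0.998, -0.064, 0.003, -0.003]
contact_force: [0.2, 0.8, -0.2]
gripper_width: 60.0
grasp_force: 0.0
```

```bash
python3 - <<'E'
from h import *
s=arm.read_state(); print(s['clock'],s['position'],s['contact_force'])
im=arm.get_image('wrist'); t=arm.get_image('scene')
o=np.zeros((420,800,3),np.uint8); o[:,:360]=im[:,100:460,::-1]; o[:,360:]=cv2.resize(t[60:390,120:466,::-1],(440,420),interpolation=cv2.INTER_CUBIC); cv2.imwrite('pics/c9.png',o)
E
```

```text
27.9 [571.38949403 352.15978862 151.77086794] [ 0.23103057  0.81587262 -0.18762206]
```

View pics/c9.png

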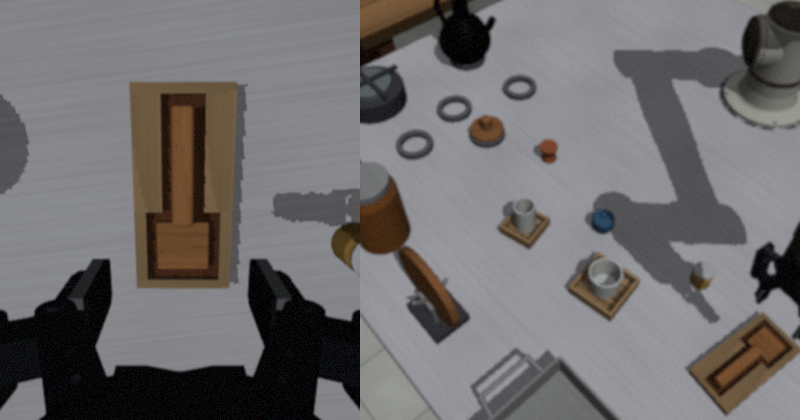

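The paddle lies flat and centred in its cut-out, crop (182,190). Both cups are upright in their racks, the lid is on its ring, and the jebena and sugar pot haven't moved. I'm handing in.

```bash
python3 -c "
from bench import arm
print(arm.job_done())"
```

```text
the job is handed in; nothing more can be done
None
```

The job is handed in at about 28 s: both cups stand upright in their racks, the lid sits flat on the leftmost ring, the paddle lies flat in its tray cut-out, and the jebena and sugar pot were not moved.

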